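# Load the cell into the router's hand control

### The arm

A 6-joint arm with a two-finger parallel gripper is mounted at the origin on the work surface. World frame = base frame: x ahead of the robot, y to its left, z up, the work surface at z = 0. Lengths are in m, angles in rad, forces in N, time in s.
With the tool pointing down it reaches from about 0.325 to 0.75 m from the base axis. Payload 7.6 kg.
Tool frame: the origin (TCP) lies on the centre line of the jaws, within the pads' length; the fingertips stand 22 mm ahead of it and the grasp point (between the pads) lies 3 mm ahead of it; z points along the fingers, y is the direction in which the jaws open and shut (so a half turn about z gives the same grasp; the last joint's range is limited). The gripper opens to 85 mm and grips with 20 to 120 N. Pads are 22 mm wide; open, the fingers measure 114 mm over their backs; the gripper's body (76 mm by 85 mm) begins 54 mm behind the grasp point. The pads swing forward as they close: fully open they stand 13 mm farther back than shut.
Start: joints at [-1.213, 0.052, 1.401, -0, 1.689, -0.07], TCP at [0.218, -0.478, 0.253] pointing down, gripper open.
Joint ranges: [-2.9, 2.9], [-0.91, 2.17], [0.12, 2.37], [-1.06, 4.2], [0.26, 2.73], [-2.93, 2.93]. Speed limits (rad/s): [2.57, 2.57, 3.01, 3.14, 3.14, 3.14].

### API

Orientations are given as a unit quaternion [x, y, z, w].
In Python, from cell import sensors, viewer, env, finder gives the robot as it stands.
- The arm moves only by the tool drive_tool, never from a script. Its argument "steps" is one flat list of numbers, 6 for each row, row after row: the shift along the tool's x, y, z in mm, then the turn, a rotation vector about the tool's x, y, z in degrees. In form: [x, y, z, wx, wy, wz, x, y, z, wx, wy, wz, ...]. A call has exactly 8 rows; each row is the pose to reach, as a shift and turn from the pose commanded when the call began, along the tool's axes at that moment; what a row does not reach only later rows make up. A row lasts 1/8 s, in which the tool goes at most 62.5 mm and 10.7 degrees, less where a joint would pass 70% of its speed; a pose out of reach is approached as far as the arm can. A call with a gripper value outside its range is refused whole. "claw" is the finger opening in mm, from 0 to 85.4, set as the call begins (left out, the last holds). The fingers move at their own pace and stop on an object; "grip_force" is the grip in N (left out, the last holds). Time passes only in rows, so rows that repeat a pose let the fingers close, or fill a call up. It gives the time, the measured TCP pose, the force and the opening at its end, in the units of the state.
- sensors.sense(): the state, without advancing time (a new reading comes with each control period).
- viewer.get_image(name): name is "scene" or "top" or "wrist"; returns a dict with "pixels" (420x560x3 uint8, red, green, blue), "range_z" (420x560 float32, m along the optical axis (not along the pixel's ray), 0 where there is no reading), "fx", "fy", "cx", "cy" (pixels), "eye" and "rotation" of the camera in the world; the wrist camera has in their place "hand_eye" (4x4, takes a point from camera to tool coordinates, whose origin is the TCP and whose axes are the flange's). Camera axes: x right, y up, looking along -z (the intrinsics and any distortion apply to the point x, -y, -z); pixel columns grow to the right and rows downward; lengths in m; the calibration is good to about 2 mm. A picture is of the moment at which its call begins: read the wrist's pose just before it.
- env.close_job(): hands the job in, once; it reports no verdict.
Trained networks look in the newest picture that a camera, given by its name, has taken for a name from the list of things; names that differ only in an ending like _2 or _b are one class to them, and where a whole thing is asked for, a point or a joint stands for the part that bears it (a point fixed in the world has none). Each returns a list of dicts, best first, with "p" (0 to 1); they miss things now and then, are a little off and sometimes report something else, mostly with a low value. They report only what shows in the picture. A call takes as long as a camera call. They do not tell look-alikes from the thing itself.
- finder.silhouettes(camera, name): "region" (420x560 bool, what is visible of it) and "rect" ([left, top, right, bottom] in pixels, round what is visible of it).
- finder.landmark_of(camera, name): "uv" ([column, row] in pixels: a listed point, or the origin of a listed thing).
The state is a dict: "time_s": time; "q": joint angles; "joint_vel": joint speeds; "joint_efforts": joint torques, N m; "ee_pos": TCP position; "orientation": TCP orientation; "ft_force": force on the tool from outside, world axes, zero at the start; "torque": the same for the moment, N m; "finger_gap": finger opening in m.
Only numpy, scipy, OpenCV 4.12 (cv2) and the standard library are available. Lean on these libraries where they do the work, as an engineer would, in place of code of your own. Each camera call takes 0.05 s, during which the arm holds its last target. There are 200 camera calls.

### The job

Put the blue battery cell into the orange cradle on the back of the hand control, nub end at the stop with the lip: press its flat end against the spring, then roll the nub end down past the lip so that it lies fully home between spring and stop, and let go. Push gently, never harder than a firm thumb (about 15 N), and leave the other things on the bench where they are.

Things in the scene. Friction and masses are not known exactly. Their poses are not given: they have to be found in the camera images.
- cell_mid (a point): centre of the blue round battery cell, white band near its nub end: 18.5 mm diameter, 65 mm long (63 mm body plus steel nub, 8 mm diameter, 2 mm long), 48 g. x axis along the cell to the nub; flat end 32.5 mm from the centre at -x. Starts level in a grey rest, centre 32 mm above the bench, sides open over its middle 28 mm; the rest's foot is a plate 75 x 60 x 5 mm.
- cell_nub (a point): the tip of the cell's nub, on the cell's axis, 32.5 mm from its centre
- pendant: black hand control face down, fixed to the bench, 150 x 78 x 22 mm, yellow ends. Origin: centre of its underside on the bench; z up, x along it from spring end to stop end. On its back, at y = 0, an orange cradle insert, 100 mm long, is clipped ANYWHERE WITHIN 8 mm EITHER WAY ALONG x; ITS PLACE IS NOT MEASURED: find it by touch or sight. Sites give its middle place. Contacts may add up to 30 N.
- home (a point): on the pendant, x = 0, 52 mm above the bench: centre of a cell that is home (lying level along x, nub to +x) if the insert is in its middle place (really up to 8 mm off along x). V rests under the cell, 14 to 26 mm either side of its centre, stay within 8 mm of the centre line; beside the cell's middle it is open for fingers down to 25 mm above the bench.
- spring_place (a point): middle place (really up to 8 mm off along x) of the face of the relaxed steel spring plate, 29.5 mm from home at -x, at cell-axis height; 16 mm wide, 45 to 73 mm above the bench, housing behind to 74 mm. It yields only along -x: about 3 N to start, 0.9 N more per mm, damped 80 N s/m, solid after 13 mm. A cell at home keeps it pressed 3 mm.
- lip_place (a point): middle place (really up to 8 mm off along x, with the spring) of the lower edge of the lip, 27 mm from home at +x; the stop's face is 5.5 mm beyond. Lip and stop 12 mm wide, 63.75 to 66.75 mm above the bench, square edges. To pass it the plate must be pressed 10.5 to 13 mm from touch, the cell coming in tilted nub up (about 34 degrees clears the lip with the flat end on the plate).
- old_cell: spent red cell of the same size standing on end, a bystander; origin at the centre of its underside
- tape: roll of tan tape lying flat, 92 mm across, 25 mm high, a bystander; origin at the centre of its underside
- driver: screwdriver, 190 mm, lying on the bench, a bystander; origin on the underside at about mid length
- collet: steel collet, 26 mm across, 31 mm high, standing, a bystander; origin at the centre of its underside
There are look-alikes about, which are no part of the job. Leave any pink look-alike of the part that bears cell_mid alone.

How it is judged:
By the outcome, as a careful person would: the job done as asked, in the order asked, and still so for the second after the job is handed in, with the robot touching nothing.
It also fails if it takes over 48 s, if anything falls off the work surface, if the arm or the gripper's body presses on something with over 40 N, if the wrist force passes 120 N, or if a joint passes its speed limit or range.

## Working session

There is one attempt and no reset: what is moved stays moved. The work goes in short steps, Python scripts to look and compute and a tool call to move; the robot and the scene stay as the last step left them, time stands still between calls to the robot, and variables do not carry over. Pictures are saved under pics/ and viewed, about 8 in all and at most 12, crops included, and the job is handed in when it is done.

Besides the shell and the picture viewer there is one more tool, called after "Call:" by a JSON object that holds its "api" and its "payload", one argument or row to a line. drive_tool: Moves the arm, as the interface text tells. Its arguments: {"type":"object","properties":{"steps":{"type":"array"},"claw":{"type":"number"},"grip_force":{"type":"number"}},"required":["steps"]}

```bash
ls; mkdir -p pics; cat > h.py <<'E'
import numpy as np, cv2
from scipy.spatial.transform import Rotation as R
from cell import sensors, viewer, env, finder
def cam(n):
    s=sensors.sense(); im=viewer.get_image(n)
    if n=="wrist":
        T=np.eye(4);T[:3,:3]=R.from_quat(s["orientation"]).as_matrix();T[:3,3]=s["ee_pos"]
        im["T"]=T@np.array(im["hand_eye"])
    else:
        T=np.eye(4);T[:3,:3]=np.array(im["rotation"]).reshape(3,3);T[:3,3]=im["eye"];im["T"]=T
    return im
def pts(im):
    z=im["range_z"];v,u=np.mgrid[:z.shape[0],:z.shape[1]]
    P=np.stack([(u-im["cx"])/im["fx"]*z,-(v-im["cy"])/im["fy"]*z,-z],-1)
    return P@im["T"][:3,:3].T+im["T"][:3,3]
def proj(im,p):
    c=(np.asarray(p)-im["T"][:3,3])@im["T"][:3,:3]
    return np.array([im["cx"]+im["fx"]*c[0]/-c[2],im["cy"]+im["fy"]*c[1]/c[2]])
def save(im,f,box=None,k=1):
    a=im["pixels"][:,:,::-1]
    if box: a=a[box[1]:box[3],box[0]:box[2]]
    cv2.imwrite("pics/"+f,cv2.resize(a,None,fx=k,fy=k,interpolation=cv2.INTER_CUBIC))
E
python3 - <<'E'
from h import *
s=sensors.sense();print(s)
for c in ("top","scene"):
    im=cam(c);save(im,c+"0.png");print(c,[k for k in im],im["fx"],im["T"][:3,3]); P=pts(im)
    for n in ("cell_mid","cell_nub","home","spring_place","lip_place","pendant","old_cell","tape","driver","collet"):
        print(n,[(np.round(d["uv"]).tolist(),round(d["p"],2),np.round(P[int(d["uv"][1]),int(d["uv"][0])],3).tolist()) for d in finder.landmark_of(c,n)[:3]])
E
```

```text
pics
{'time_s': 0.0, 'q': array([-1.21323624e+00,  5.28081614e-02,  1.40170630e+00, -4.88631531e-05,
        1.68858734e+00, -7.02761613e-02]), 'joint_vel': array([ 0.00078641,  0.00224033,  0.00049432,  0.00061035,  0.00129842,
       -0.00125013]), 'joint_efforts': array([ 8.97274276e-04, -3.81666183e+01, -3.60189950e+01,  1.34024674e-05,
        6.16028759e-03, -6.79082923e-08]), 'ee_pos': array([ 0.21775403, -0.47742663,  0.25249667]), 'orientation': array([ 9.77206965e-01,  2.12287488e-01, -1.32030352e-04, -7.43327036e-04]), 'ft_force': array([ 0.04097391, -0.86124033,  0.35628929]), 'torque': array([-0.05319179,  0.039622  ,  0.0029384 ]), 'finger_gap': 0.08516380969492754}Traceback (most recent call last):
  File "<stdin>", line 4, in <module>
  File "h.py", line 10, in cam
    T=np.eye(4);T[:3,:3]=np.array(im["rotation"]).reshape(3,3);T[:3,3]=im["eye"];im["T"]=T
                         ~~~~~~~~~~~~~~~~~~~~~~~~~~~~~~~~^^^^^
ValueError: cannot reshape array of size 4 into shape (3,3)
```

```bash
sed -i 's/np.array(im\["rotation"\]).reshape(3,3)/R.from_quat(im["rotation"]).as_matrix()/' h.py
python3 - <<'E'
from h import *
for c in ("top","scene"):
    im=cam(c);save(im,c+"0.png");print(c,{k:im[k] for k in im if k not in("pixels","range_z")}); P=pts(im)
    for n in ("cell_mid","cell_nub","home","spring_place","lip_place","pendant","old_cell","tape","driver","collet"):
        print(n,[(np.round(d["uv"]).tolist(),round(d["p"],2),np.round(P[int(d["uv"][1]),int(d["uv"][0])],3).tolist()) for d in finder.landmark_of(c,n)[:3]])
E
```

```text
top {'fx': 504.6671477537993, 'fy': 504.6671477537993, 'cx': 284.16220531478444, 'cy': 201.02379178653817, 'eye': array([0.28242405, 0.00263081, 1.44475395]), 'rotation': array([-0.07204832,  0.06665581,  0.71249394, -0.69477941]), 'T': array([[-0.02418122,  0.98044736, -0.19529014,  0.28242405],
       [-0.99965712, -0.02567715, -0.00513166,  0.00263081],
       [-0.01004581,  0.19509909,  0.98073209,  1.44475395],
       [ 0.        ,  0.        ,  0.        ,  1.        ]])}
cell_mid [([349.0, 227.0], 0.54, [0.483, -0.17, 0.038]), ([389.0, 236.0], 0.45, [0.457, -0.284, 0.02]), ([346.0, 271.0], 0.45, [0.362, -0.155, 0.02])]
cell_nub [([355.0, 214.0], 0.69, [0.527, -0.191, -0.0]), ([359.0, 283.0], 0.63, [0.332, -0.196, -0.003]), ([388.0, 230.0], 0.61, [0.476, -0.281, 0.013])]
home [([264.0, 226.0], 0.95, [0.492, 0.069, 0.037]), ([357.0, 215.0], 0.24, [0.524, -0.2, -0.004])]
spring_place [([260.0, 229.0], 0.77, [0.489, 0.08, 0.027])]
lip_place [([266.0, 211.0], 0.57, [0.53, 0.061, 0.068])]
pendant [([262.0, 223.0], 0.56, [0.503, 0.075, 0.024]), ([355.0, 217.0], 0.43, [0.514, -0.186, 
[... 910 characters left out ...]
 ([177.0, 215.0], 0.5, [0.363, -0.164, 0.015])]
cell_nub [([144.0, 275.0], 0.72, [0.483, -0.285, 0.011]), ([193.0, 258.0], 0.7, [0.513, -0.184, 0.034]), ([164.0, 210.0], 0.49, [0.317, -0.186, -0.002])]
home [([294.0, 202.0], 0.78, [0.473, 0.087, 0.021])]
spring_place [([287.0, 198.0], 0.61, [0.463, 0.074, 0.033])]
lip_place []
pendant [([293.0, 218.0], 0.71, [0.518, 0.055, 0.023])]
old_cell [([274.0, 319.0], 0.78, [0.716, -0.102, 0.021]), ([297.0, 210.0], 0.61, [0.533, 0.056, 0.063])]
tape [([198.0, 363.0], 0.77, [0.715, -0.26, -0.0]), ([291.0, 217.0], 0.37, [0.515, 0.054, 0.024])]
driver [([370.0, 173.0], 0.77, [0.475, 0.311, 0.007]), ([190.0, 260.0], 0.4, [0.516, -0.189, 0.035])]
collet []
```

View pics/top0.png

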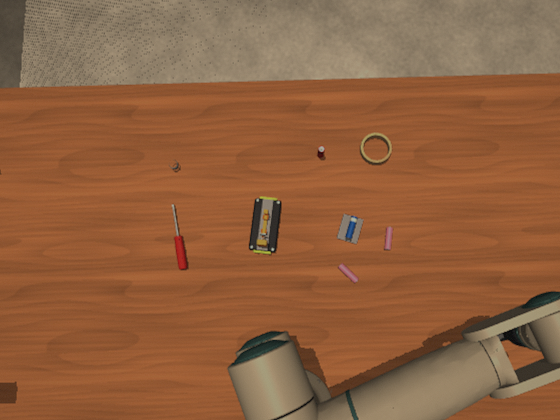

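View pics/scene0.png

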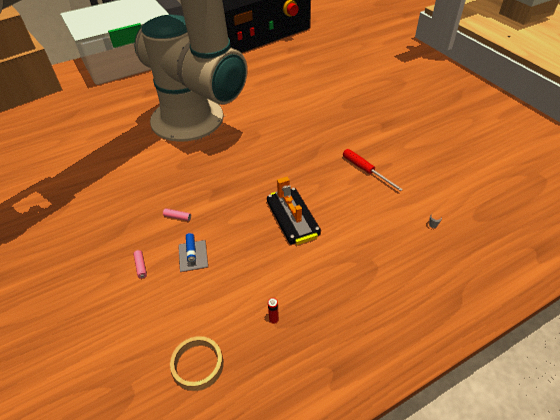

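Candidates for the cell: the blue one in the grey rest at top (349,229)/scene (190,250), and the pink look-alikes at top (389,238) and (348,272). I choose the blue one and will check it in a crop.

```bash
python3 - <<'E'
from h import *
for c in ("top","scene"):
    im=cam(c);P=pts(im);a=im["pixels"].astype(int)
    r,g,b=a[...,0],a[...,1],a[...,2]
    m=(b>r+40)&(b>80)&(P[...,0]>.35)&(P[...,0]<.6)&(abs(P[...,1]+.18)<.1)
    q=P[m];print(c,m.sum(),np.median(q,0));
    d=q[:,:2]-q[:,:2].mean(0);w=np.linalg.eigh(d.T@d)[1][:,1];t=d@w;print("axis",w,t.min(),t.max(),q.mean(0),np.percentile(q[:,2],[10,50,90]))
    m=(abs(P[...,0]-.5)<.12)&(abs(P[...,1]-.07)<.08)&(P[...,2]>.012)&(P[...,2]<.09)
    n,l,st,ce=cv2.connectedComponentsWithStats(m.astype(np.uint8))
    k=1+np.argmax(st[1:,4]);q=P[l==k][:,:2].astype(np.float32)
    mr=cv2.minAreaRect(q*1000);print(mr)
im=cam("scene");
A=im["pixels"][:,:,::-1]
c1=cv2.resize(A[220:290,150:230],None,fx=5,fy=5,interpolation=2);c2=cv2.resize(A[170:250,255:330],None,fx=5,fy=4.375,interpolation=2)
cv2.imwrite("pics/c1.png",np.hstack([c1,c2]))
E
```

```text
top 99 [ 0.47743301 -0.17387544  0.03971704]
axis [-0.95058757  0.31045656] -0.0360931882371595 0.02495506949511276 [ 0.4781956  -0.17384126  0.04001741] [0.03502497 0.03971704 0.04517176]
((498.3826904296875, 66.3916015625), (78.3110580444336, 162.21937561035156), 82.0133285522461)
scene 163 [ 0.4803133  -0.17451122  0.0390222 ]
axis [-0.95427382  0.29893389] -0.035376319895154926 0.06548414774847419 [ 0.48075661 -0.17486929  0.03805532] [0.03567652 0.0390222  0.04133698]
((500.6850280761719, 66.8970718383789), (78.10106658935547, 164.67344665527344), 81.81182098388672)
```

View pics/c1.png

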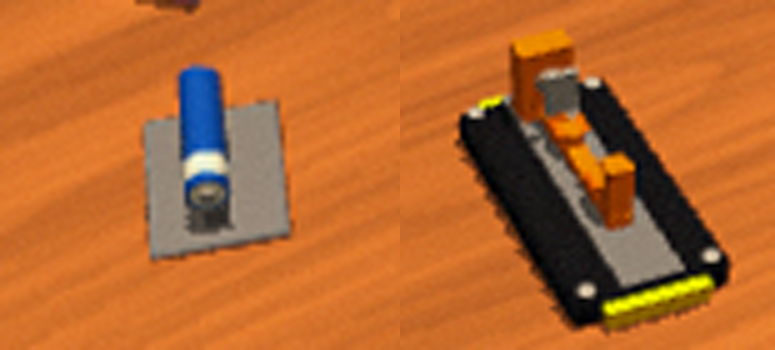

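The crop shows the blue cell with its white band and nub end pointing away from the robot (+x, scene crop (205,190)). The spring housing is at the robot's end of the pendant and the stop at the far end.

```bash
cat >> h.py <<'E'
def goal(p,yaw,tilt=0):
    "TCP pose: tool x along yaw (deg), z down, then nub-up tilt (deg)"
    c,s=np.cos(np.radians(yaw)),np.sin(np.radians(yaw))
    M=np.array([[c,s,0],[s,-c,0],[0,0,-1.]]).astype(float)
    M=M@R.from_euler("y",tilt,degrees=True).as_matrix()   # sign: tool y = -pendant y
    return np.asarray(p,float),M
def rel(p,M,frm=None):
    if frm is None:
        s=sensors.sense();frm=(s["ee_pos"],R.from_quat(s["orientation"]).as_matrix())
    return np.round(frm[1].T@(p-frm[0])*1000,1),np.round(R.from_matrix(frm[1].T@M).as_rotvec(degrees=True),1)
E
python3 - <<'E'
from h import *
print(goal([0,0,0],0,34)[1])
print(rel(*goal([.455,-.172,.22],-17.6)))
im=cam("wrist");print(np.round(im["hand_eye"],3),im["fx"])
E
```

```text
[[ 0.82903757  0.          0.5591929 ]
 [ 0.         -1.          0.        ]
 [ 0.5591929   0.         -0.82903757]]
(array([ 342.6, -179.8,   33.3]), array([ 0. ,  0. , 42.1]))
[[ 0.001  0.952  0.307  0.078]
 [ 1.    -0.001  0.     0.001]
 [ 0.     0.307 -0.952 -0.121]
 [ 0.     0.     0.     1.   ]] 348.1163867138287
```

Call:
{"api": "drive_tool", "payload": {
  "steps": [43, -22, 4, 0, 0, 6, 86, -45, 8, 0, 0, 12, 129, -67, 12, 0, 0, 18, 172, -90, 16, 0, 0, 24, 215, -112, 20, 0, 0, 30, 258, -135, 24, 0, 0, 36, 300, -158, 29, 0, 0, 42, 343, -180, 33, 0, 0, 42],
  "claw": 60,
  "grip_force": 60
}}

```text
time_s: 2.35
ee_pos: [0.456, -0.1702, 0.2203]
orientation: [0.988, -0.153, 0.0, 0.0]
ft_force: [0.3, -0.3, -0.1]
finger_gap: 0.0601
```

```bash
python3 - <<'E'
from h import *
s=sensors.sense();print(s["ee_pos"],s["q"],s["joint_vel"])
im=cam("wrist");save(im,"w1.png");P=pts(im);a=im["pixels"].astype(int)
b=(a[...,2]>a[...,0]+40)&(a[...,2]>70)&(P[...,2]>.02)&(P[...,2]<.06)
n,l,st,ce=cv2.connectedComponentsWithStats(b.astype(np.uint8));k=1+np.argmax(st[1:,4]);q=P[l==k]
d=q[:,:2]-q[:,:2].mean(0);w=np.linalg.eigh(d.T@d)[1][:,1];w*=np.sign(w[0]);t=d@w
print(st[k],"mean",q.mean(0),"yaw",np.degrees(np.arctan2(w[1],w[0])),np.percentile(t,[0,1,99,100]),"z",np.percentile(q[:,2],[1,50,99]))
n_=np.array([-w[1],w[0]]);print("side",np.percentile(d@n_,[0,1,99,100]))
for n in ("cell_mid","cell_nub"):
  print(n,[(np.round(x["uv"],1).tolist(),round(x["p"],2),np.round(P[int(x["uv"][1]),int(x["uv"][0])],4).tolist()) for x in finder.landmark_of("wrist",n)[:3]])
E
```

```text
[ 0.45601759 -0.17022636  0.22031588] [-4.33079862e-01 -4.49187191e-02  1.56364104e+00 -1.33802185e-04
  1.62236213e+00  1.44410195e+00] [ 0.79065796  0.31191098 -0.23634404 -0.00151636 -0.07919825  0.75228055]
[269 140  18  54 861] mean [ 0.47939793 -0.17408764  0.03996803] yaw -20.33453903201707 [-0.02573914 -0.02454907  0.02168971  0.02234665] z [0.03362205 0.04060461 0.04271801]
side [-0.00777582 -0.00726701  0.00732393  0.00760505]
cell_mid [([397.1, 153.0], 0.93, [0.4534, -0.2821, 0.0187]), ([301.5, 268.8], 0.61, [0.3665, -0.164, 0.0172])]
cell_nub [([332.7, 287.2], 0.68, [0.3363, -0.1888, 0.0184]), ([277.4, 119.1], 0.63, [0.5151, -0.1854, 0.0058]), ([394.7, 113.3], 0.59, [0.487, -0.2917, 0.0015])]
```

View pics/w1.png

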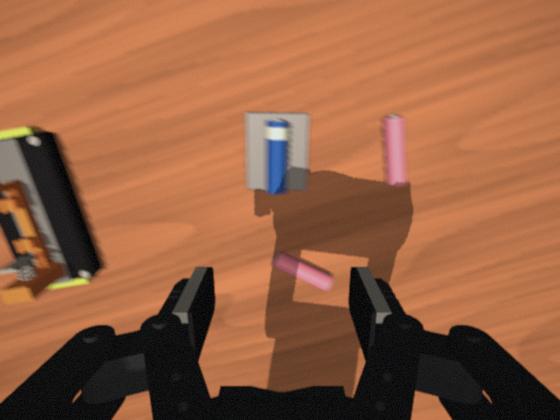

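The picture (a bit blurred, the arm still settling) shows the blue cell at (277,156) with white band at the upper end (277,125), pink look-alikes at (395,150) and (303,271), and the pendant edge on the left. I go closer.

```bash
python3 - <<'E'
from h import *
print(rel(*goal([.484,-.176,.12],-18.5)))
E
```

```text
(array([28.6, -2.6, 99.9]), array([-0. ,  0. ,  1.2]))
```

Call:
{"api": "drive_tool", "payload": {
  "steps": [7, 0, 20, 0, 0, 0.5, 14, -1, 40, 0, 0, 1, 21, -2, 65, 0, 0, 1, 28, -2, 85, 0, 0, 1, 28, -2, 100, 0, 0, 1, 28, -2, 100, 0, 0, 1, 28, -2, 100, 0, 0, 1, 28, -2, 100, 0, 0, 1]
}}

```text
time_s: 3.5
ee_pos: [0.4829, -0.1784, 0.1214]
orientation: [0.987, -0.161, 0.001, 0.0]
ft_force: [0.3, -0.9, 0.3]
finger_gap: 0.0603
```

```bash
cat > look.py <<'E'
from h import *
s=sensors.sense();print(s["ee_pos"],R.from_quat(s["orientation"]).as_matrix()[:2,0],abs(s["joint_vel"]).max())
im=cam("wrist");save(im,"w2.png");P=pts(im);a=im["pixels"].astype(int)
# cell surface: in a corridor, above 28 mm
b=(a[...,2]>a[...,0]+40)&(a[...,2]>70)&(P[...,2]>.02)&(P[...,2]<.06)
n,l,st,ce=cv2.connectedComponentsWithStats(b.astype(np.uint8));k=1+np.argmax(st[1:,4]);q=P[l==k]
d=q[:,:2]-q[:,:2].mean(0);w=np.linalg.eigh(d.T@d)[1][:,1];w*=np.sign(w[0]);n_=np.array([-w[1],w[0]])
m=(P[...,2]>.034)&(P[...,2]<.06)&(np.linalg.norm(P[...,:2]-q[:,:2].mean(0),axis=-1)<.06)
q2=P[m];t=(q2[:,:2]-q[:,:2].mean(0))@w;sd=(q2[:,:2]-q[:,:2].mean(0))@n_
print(st[k],"mean",q.mean(0),"yaw",np.degrees(np.arctan2(w[1],w[0])),"zmax",np.percentile(q[:,2],[50,98]))
print("along",np.percentile(t,[0,1,99,100]),"side",np.percentile(sd,[0,1,99,100]))
e=np.percentile(t,[.5,99.5]);e[1]=e[0]+.0325*2
print("centre by flat end",q[:,:2].mean(0)+w*(e[0]+.0325)+n_*np.mean(np.percentile(sd,[1,99])))
E
python3 look.py
```

```text
[ 0.48287848 -0.17835393  0.12135823] [ 0.94836877 -0.31716466] 0.0033929533396775255
[ 266  206   27   71 1808] mean [ 0.47734782 -0.17583967  0.0399376 ] yaw -18.61696615270346 zmax [0.04033996 0.04224842]
along [-0.0254469  -0.02412962  0.03863452  0.04027138] side [-0.00894346 -0.00862677  0.00888656  0.00939677]
centre by flat end [ 0.48503485 -0.17829211]
```

View pics/w2.png

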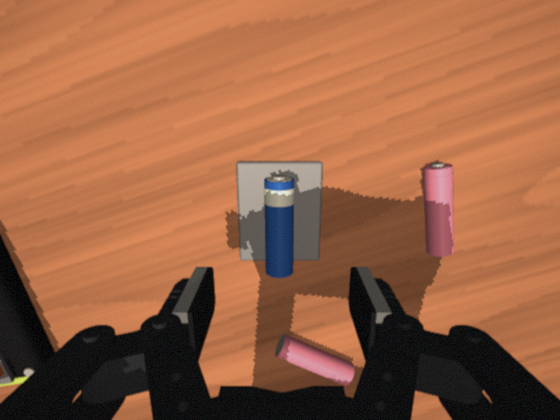

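The close view shows the blue cell at (279,225), nub at the top (279,178), centred between the fingers. Descend and grip.

Call:
{"api": "drive_tool", "payload": {
  "steps": [1.5, 0, 20, 0, 0, 0, 1.5, 0, 40, 0, 0, 0, 1.5, 0, 58, 0, 0, 0, 1.5, 0, 72, 0, 0, 0, 1.5, 0, 82, 0, 0, 0, 1.5, 0, 86, 0, 0, 0, 1.5, 0, 86, 0, 0, 0, 1.5, 0, 86, 0, 0, 0]
}}

```text
time_s: 4.55
ee_pos: [0.4844, -0.1788, 0.0349]
orientation: [0.987, -0.161, 0.001, 0.0]
ft_force: [-0.1, 0.6, 0.6]
finger_gap: 0.0603
```

Call:
{"api": "drive_tool", "payload": {
  "steps": [0, 0, 0, 0, 0, 0, 0, 0, 0, 0, 0, 0, 0, 0, 0, 0, 0, 0, 0, 0, 0, 0, 0, 0, 0, 0, 0, 0, 0, 0, 0, 0, 0, 0, 0, 0, 0, 0, 0, 0, 0, 0, 0, 0, 0, 0, 0, 0],
  "claw": 10,
  "grip_force": 60
}}

```text
time_s: 5.55
ee_pos: [0.4846, -0.1779, 0.0349]
orientation: [0.987, -0.16, 0.001, -0.001]
ft_force: [1.3, 5.4, 4.1]
finger_gap: 0.0165
```

Call:
{"api": "drive_tool", "payload": {
  "steps": [0, 0, -5, 0, 0, 0, 0, 0, -15, 0, 0, 0, 0, 0, -35, 0, 0, 0, 0, 0, -60, 0, 0, 0, 0, 0, -85, 0, 0, 0, 0, 0, -105, 0, 0, 0, 0, 0, -115, 0, 0, 0, 0, 0, -115, 0, 0, 0]
}}

```text
time_s: 6.55
ee_pos: [0.4842, -0.1788, 0.1499]
orientation: [0.987, -0.161, 0.001, 0.0]
ft_force: [-0.4, -1.3, -0.6]
finger_gap: 0.0169
```

```bash
python3 - <<'E'
from h import *
s=sensors.sense();print(s["ee_pos"],s["ft_force"],s["finger_gap"])
im=cam("wrist");save(im,"w3.png")
T=np.eye(4);T[:3,:3]=R.from_quat(s["orientation"]).as_matrix();T[:3,3]=s["ee_pos"]
P=(pts(im)-T[:3,3])@T[:3,:3];a=im["pixels"].astype(int)
b=(a[...,2]>a[...,0]+40)&(a[...,2]>60)&(abs(P[...,2])<.03)
q=P[b];print("blue in tool",len(q),q.min(0),q.max(0),q.mean(0))
t=cam("top");Pt=pts(t)
m=(abs(Pt[...,0]-.5)<.12)&(abs(Pt[...,1]-.07)<.08)&(Pt[...,2]>.012)&(Pt[...,2]<.09)
E
```

```text
[ 0.48416796 -0.17881865  0.14989948] [-0.39386973 -1.30252129 -0.56150017] 0.01685693249386345
blue in tool 4781 [-0.03273452 -0.00778901 -0.00855919] [0.0316412  0.00972523 0.00422852] [-0.00246623  0.00094284 -0.00518321]
```

View pics/w3.png

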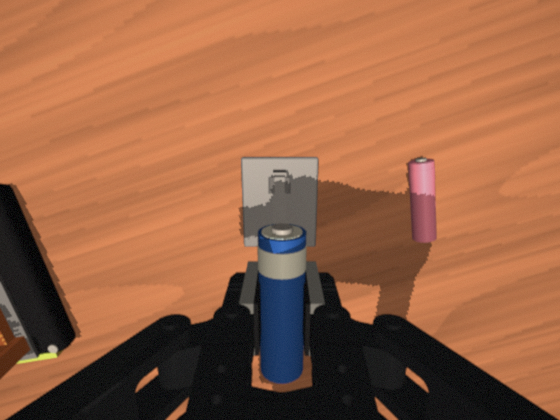

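The cell is held level and centred in the jaws (nub at (282,231), flat end at (282,375)); the rest is empty and undisturbed. Next: look at the pendant from close by.

```bash
python3 - <<'E'
from h import *
print(rel(*goal([.435,.076,.17],-8)))
E
```

```text
(array([-126.8, -225.9,  -21.4]), array([ -0. ,   0.1, -10.5]))
```

Call:
{"api": "drive_tool", "payload": {
  "steps": [-15, -30, -10, 0, 0, -2, -38, -70, -21, 0, 0, -4, -63, -115, -21, 0, 0, -6, -88, -160, -21, 0, 0, -8, -110, -200, -21, 0, 0, -10, -127, -226, -21, 0, 0, -10.5, -127, -226, -21, 0, 0, -10.5, -127, -226, -21, 0, 0, -10.5]
}}

```text
time_s: 7.65
ee_pos: [0.4351, 0.0755, 0.1697]
orientation: [0.998, -0.07, -0.0, 0.0]
ft_force: [-0.4, 0.0, -0.4]
finger_gap: 0.0165
```

```bash
python3 - <<'E'
from h import *
s=sensors.sense();print(s["ee_pos"],s["ft_force"],abs(s["joint_vel"]).max())
im=cam("wrist");P=pts(im);np.save("P.npy",P)
m=(P[...,2]>.012)&(P[...,2]<.03)&(abs(P[...,0]-.5)<.12)&(abs(P[...,1]-.067)<.08)
q=P[m][:,:2];mr=cv2.minAreaRect((q*1000).astype(np.float32));print("pendant rect",mr)
def box(z0,z1):
    m=(P[...,2]>z0)&(P[...,2]<z1)&(abs(P[...,0]-.5)<.09)&(abs(P[...,1]-.067)<.05);return P[m]
yaw=-8.;
if 1:
    a=mr[2]-90 if mr[1][0]<mr[1][1] else mr[2]; print("yaw",a)
    c,sn=np.cos(np.radians(a)),np.sin(np.radians(a));o=np.array(mr[0])/1000
    for z0,z1 in((.06,.064),(.064,.068),(.068,.076),(.07,.076)):
        q=box(z0,z1)[:,:2]-o;x=q@[c,sn];y=q@[-sn,c]
        h,e=np.histogram(x,np.arange(-.08,.08,.004));print(z0,len(x),[(round(e[i]*1e3),int(h[i]),round(float(np.median(y[(x>=e[i])&(x<e[i+1])]))*1e3,1)) for i in range(len(h)) if h[i]>3])
save(im,"w4.png",None,1.4)
E
```

```text
[0.43512611 0.07551107 0.16971193] [-0.42571111  0.03179229 -0.38362696] 0.01872168765543904
pendant rect ((498.0970153808594, 65.93688201904297), (78.26629638671875, 159.79977416992188), 82.07084655761719)
yaw -7.9291534423828125
0.06 183 [(-52, 58, -0.2), (-48, 38, -0.5), (-44, 29, 0.2), (-40, 31, 0.2), (-32, 26, -0.8)]
0.064 498 [(-52, 59, -1.2), (-32, 34, 0.2), (24, 78, -0.2), (28, 126, -0.2), (32, 142, 0.1), (36, 56, 0.1)]
0.068 1083 [(-64, 127, -0.5), (-60, 224, 0.2), (-56, 236, 0.2), (-52, 309, 0.2), (-48, 6, -4.1), (-36, 58, -0.2), (-32, 103, 0.1), (28, 13, 0.1), (32, 5, 4.2)]
0.07 1022 [(-64, 127, -0.5), (-60, 224, 0.2), (-56, 236, 0.2), (-52, 280, 0.2), (-48, 5, -6.3), (-36, 58, -0.2), (-32, 92, 0.1)]
```

View pics/w4.png

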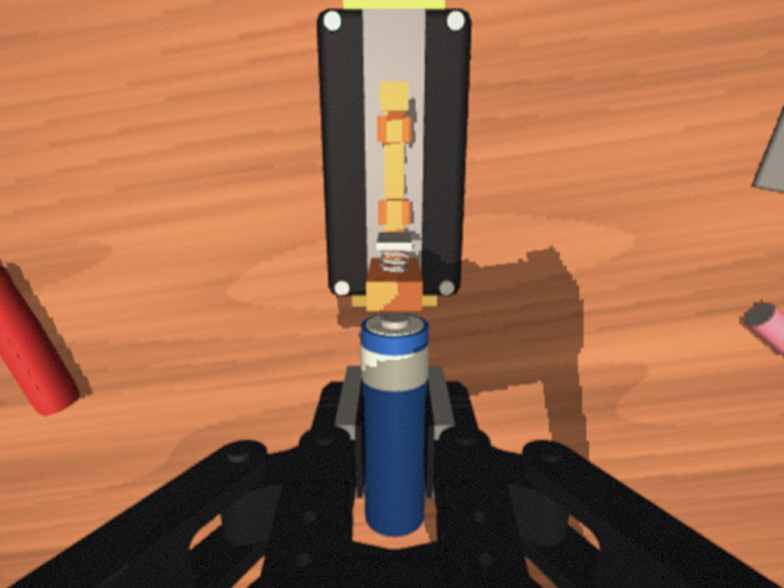

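The picture shows the pendant with housing at (395,285), spring plate at (395,242), V rests at (395,212) and (395,128), and stop with lip at (395,95); nothing is in the way. I'll refine the insert's place and plan the tilted approach.

```bash
python3 - <<'E'
from h import *
P=np.load("P.npy");a=np.radians(-7.93);c,s=np.cos(a),np.sin(a);o=np.array([.4981,.0659])
x=(P[...,:2]-o)@[c,s]*1e3;y=(P[...,:2]-o)@[-s,c]*1e3;z=P[...,2]*1e3
m=(abs(y)<5)&(z>62)&(z<69)&(x>15)&(x<45);print("lip z",np.median(z[m]),"x",np.percentile(x[m],[0,2,5,95,98,100]))
m=(abs(y)<7)&(z>66)&(z<80)&(x>-42)&(x<-20);print("plate z",np.median(z[m]),"x",np.percentile(x[m],[0,2,5,95,98,100]))
m=(z>60)&(z<70)&(x>15)&(x<45)&(abs(y)<15);print("lip y",np.percentile(y[m],[1,50,99]))
m=(z>68)&(z<80)&(x<-45)&(abs(y)<25);print("house y",np.percentile(y[m],[1,50,99]),"z",np.median(z[m]))
m=(z>12)&(z<30)&(abs(y)<60)&(abs(x)<100);print("body x,y",np.percentile(x[m],[.2,99.8]),np.percentile(y[m],[.2,99.8]),np.median(z[m]))
E
```

```text
lip z 66.74943840713613 x [26.07141179 26.12528519 26.56790101 36.67260349 37.106249   37.18891214]
plate z 72.70424761399622 x [-33.49401797 -33.28594677 -33.2214218  -30.20831054 -30.17798162
 -30.09920955]
lip y [-5.87491637  0.11302573  5.90487916]
house y [-12.87257374   0.20039401  12.64404925] z 73.90461064634418
body x,y [-78.35693297  79.52089328] [-38.7049975   38.86195552] 22.255369735005942
```

```bash
cat > plan.py <<'E'
from h import *
H=np.array([.4975,.0670]);YAW=-7.93;CG=3.0
a=np.radians(YAW);X=np.array([np.cos(a),np.sin(a)])
def pose(cx,cz,th):  # cell centre (mm, insert frame / above bench), tilt deg
    t=np.radians(th);g=np.array([cx-CG*np.sin(t),cz+CG*np.cos(t)])*1e-3
    return goal([*(H+X*g[0]),g[1]],YAW,th)
def cz(th,zb): t=np.radians(th);return zb+32.5*np.sin(t)+9.25*np.cos(t)
def cx(th,d): t=np.radians(th);return -29.5-d+32.5*np.cos(t)+9.25*np.sin(t)
def where():
    s=sensors.sense();M=R.from_quat(s["orientation"]).as_matrix();p=s["ee_pos"]+M[:,2]*CG*1e-3
    th=np.degrees(np.arcsin(M[2,0]));q=p[:2]-H
    print("t",s["time_s"],"C",np.round([q@X*1e3,q@[-X[1],X[0]]*1e3,p[2]*1e3],2),"tilt",round(th,2),"press",round(-29.5-(q@X*1e3-32.5*np.cos(np.radians(th))-9.25*np.sin(np.radians(th))),2),
     "F x,y,z",np.round([s["ft_force"][:2]@X,s["ft_force"][:2]@[-X[1],X[0]],s["ft_force"][2]],2),"yaw",round(np.degrees(np.arctan2(M[1,0],M[0,0])),2))
E
python3 - <<'E'
from plan import *
where();p=pose(8,92,35);print(rel(*p));print(rel(*pose(8,cz(35,43.8),35),p),rel(*pose(1.4,cz(35,43.8),35),p),cx(35,0),cz(35,43.8))
E
```

```text
t 7.7 C [-62.8   -0.42 166.82] tilt -0.04 press 65.8 F x,y,z [-0.19 -0.05 -0.63] yaw -8.04
(array([69.1, -0.6, 75.3]), array([ 0.1, 35. , -0.1]))
(array([-12.6,   0. ,  18. ]), array([0., 0., 0.])) (array([-18. ,  -0. ,  14.2]), array([0., 0., 0.])) 2.4280234756394092 70.01839059108217
```

Call:
{"api": "drive_tool", "payload": {
  "steps": [12, 0, 0, 0, 5, 0, 25, 0, 0, 0, 10, 0, 40, 0, 8, 0, 17, 0, 55, 0, 22, 0, 24, 0, 65, 0, 40, 0, 30, 0, 69, -0.6, 60, 0, 35, 0, 69, -0.6, 75, 0, 35, 0, 69, -0.6, 75, 0, 35, 0],
  "grip_force": 80
}}

```text
time_s: 8.7
ee_pos: [0.5033, 0.0663, 0.0942]
orientation: [0.952, -0.067, 0.298, 0.021]
ft_force: [0.6, -0.7, -0.7]
finger_gap: 0.0161
```

```bash
python3 - <<'E'
from plan import *
where();print(rel(*pose(8,cz(35,43.8),35)))
im=cam("scene");save(im,"s1.png",(240,110,350,240),4.5)
E
```

```text
t 8.7 C [7.540e+00 9.000e-02 9.177e+01] tilt 34.8 press -5.07 F x,y,z [ 0.69 -0.64 -0.71] yaw -8.02
(array([-12. ,   0.1,  18.1]), array([ 0.1,  0.2, -0.1]))
```

View pics/s1.png

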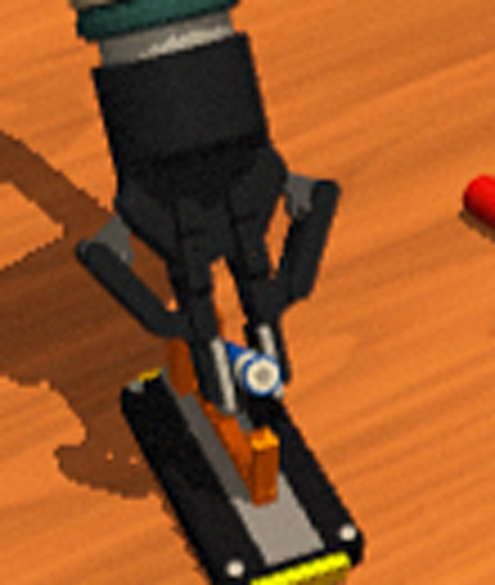

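The picture shows the cell tilted nub up (nub at (262,375)), held above the cradle with the stop at (262,465) ahead and below. Descend.

Call:
{"api": "drive_tool", "payload": {
  "steps": [-2, 0, 3, 0, 0, 0, -4, 0, 6, 0, 0, 0, -6, 0, 9, 0, 0, 0, -8, 0, 12, 0, 0, 0, -10, 0, 15, 0, 0, 0, -12, 0, 18, 0, 0, 0, -12, 0, 18, 0, 0, 0, -12, 0, 18, 0, 0, 0]
}}

```text
time_s: 9.75
ee_pos: [0.5042, 0.0669, 0.0738]
orientation: [0.951, -0.066, 0.3, 0.021]
ft_force: [-0.5, -0.2, -0.3]
finger_gap: 0.0161
```

```bash
python3 - <<'E'
from plan import *
where();p=pose(8,70,35)
for x in (3.5,1.5,0,-5,-9): print(x,rel(*pose(x,70,35),p))
E
```

```text
t 9.75 C [ 8.35  0.87 71.33] tilt 35.01 press -5.93 F x,y,z [-0.47 -0.31 -0.29] yaw -7.99
3.5 (array([-3.7, -0. , -2.6]), array([0., 0., 0.]))
1.5 (array([-5.3, -0. , -3.7]), array([0., 0., 0.]))
0 (array([-6.6, -0. , -4.6]), array([0., 0., 0.]))
-5 (array([-10.6,  -0. ,  -7.5]), array([0., 0., 0.]))
-9 (array([-13.9,  -0. ,  -9.8]), array([0., 0., 0.]))
```

Call:
{"api": "drive_tool", "payload": {
  "steps": [-1, 0, -0.7, 0, 0, 0, -2, 0, -1.4, 0, 0, 0, -3, 0, -2.1, 0, 0, 0, -4, 0, -2.8, 0, 0, 0, -5, 0, -3.5, 0, 0, 0, -5.7, 0, -4, 0, 0, 0, -5.7, 0, -4, 0, 0, 0, -5.7, 0, -4, 0, 0, 0]
}}

```text
time_s: 10.75
ee_pos: [0.4975, 0.0679, 0.0739]
orientation: [0.951, -0.066, 0.3, 0.021]
ft_force: [1.9, -1.5, -0.9]
finger_gap: 0.0163
```

```bash
python3 - <<'E'
from plan import *
for i in range(4): where(); cam("top")
E
```

```text
t 10.75 C [ 1.57  0.87 71.47] tilt 35.04 press 0.85 F x,y,z [ 2.11 -1.23 -0.87] yaw -7.99
t 10.8 C [ 1.52  0.87 71.43] tilt 35.03 press 0.9 F x,y,z [ 3.05  1.02 -1.53] yaw -7.99
t 10.85 C [ 1.51  0.89 71.41] tilt 35.03 press 0.91 F x,y,z [ 3.3   0.22 -1.46] yaw -7.99
t 10.9 C [ 1.48  0.88 71.37] tilt 35.03 press 0.94 F x,y,z [ 2.6  -0.57 -0.54] yaw -7.99
```

Call:
{"api": "drive_tool", "payload": {
  "steps": [-0.4, 0.2, 0, 0, 0, 0, -0.8, 0.4, 0, 0, 0, 0, -1.2, 0.6, 0, 0, 0, 0, -1.6, 0.8, -0.1, 0, 0, 0, -2, 0.9, -0.1, 0, 0, 0, -2.3, 0.9, -0.2, 0, 0, 0, -2.3, 0.9, -0.2, 0, 0, 0, -2.3, 0.9, -0.2, 0, 0, 0]
}}

```text
time_s: 11.95
ee_pos: [0.4953, 0.0673, 0.0728]
orientation: [0.951, -0.066, 0.3, 0.021]
ft_force: [5.4, 1.1, 2.1]
finger_gap: 0.0161
```

```bash
python3 - <<'E'
from plan import *
for i in range(5): where(); cam("top")
E
```

```text
t 11.95 C [-4.700e-01 -1.000e-02  7.034e+01] tilt 35.04 press 2.9 F x,y,z [5.16 1.82 2.1 ] yaw -7.99
t 12.0 C [-4.800e-01 -2.000e-02  7.032e+01] tilt 35.04 press 2.9 F x,y,z [4.91 1.47 1.86] yaw -7.99
t 12.05 C [-4.800e-01 -2.000e-02  7.032e+01] tilt 35.04 press 2.9 F x,y,z [5.48 1.76 1.77] yaw -7.99
t 12.1 C [-4.900e-01 -2.000e-02  7.031e+01] tilt 35.04 press 2.91 F x,y,z [4.32 1.48 1.93] yaw -7.99
t 12.15 C [-5.400e-01 -7.000e-02  7.023e+01] tilt 35.03 press 2.96 F x,y,z [5.14 2.14 1.39] yaw -7.99
```

Call:
{"api": "drive_tool", "payload": {
  "steps": [-0.6, 0, -0.4, 0, 0, 0, -1.2, 0, -0.8, 0, 0, 0, -1.8, 0, -1.3, 0, 0, 0, -2.4, 0, -1.7, 0, 0, 0, -3, 0, -2.1, 0, 0, 0, -3.6, 0, -2.5, 0, 0, 0, -4.1, 0, -2.9, 0, 0, 0, -4.1, 0, -2.9, 0, 0, 0]
}}

```text
time_s: 13.2
ee_pos: [0.4907, 0.0679, 0.0731]
orientation: [0.951, -0.066, 0.301, 0.021]
ft_force: [8.2, 0.5, -0.3]
finger_gap: 0.0164
```

```bash
python3 - <<'E'
from plan import *
for i in range(5): where(); cam("top")
E
```

```text
t 13.2 C [-5.170e+00 -3.000e-02  7.061e+01] tilt 35.1 press 7.58 F x,y,z [ 8.09  1.6  -0.34] yaw -7.98
t 13.25 C [-5.140e+00 -4.000e-02  7.061e+01] tilt 35.1 press 7.55 F x,y,z [8.99 1.07 0.53] yaw -7.99
t 13.3 C [-5.150e+00 -1.000e-02  7.061e+01] tilt 35.1 press 7.56 F x,y,z [8.86 0.89 0.87] yaw -7.98
t 13.35 C [-5.140e+00 -4.000e-02  7.061e+01] tilt 35.1 press 7.55 F x,y,z [ 9.51  1.43 -0.11] yaw -7.98
t 13.4 C [-5.140e+00 -5.000e-02  7.062e+01] tilt 35.1 press 7.55 F x,y,z [9.02 1.04 0.89] yaw -7.99
```

Call:
{"api": "drive_tool", "payload": {
  "steps": [-0.6, 0, -0.4, 0, 0, 0, -1.2, 0, -0.8, 0, 0, 0, -1.8, 0, -1.3, 0, 0, 0, -2.4, 0, -1.7, 0, 0, 0, -3, 0, -2.1, 0, 0, 0, -3.5, 0, -2.4, 0, 0, 0, -3.9, 0, -2.7, 0, 0, 0, -3.9, 0, -2.7, 0, 0, 0]
}}

```text
time_s: 14.45
ee_pos: [0.4864, 0.0686, 0.0734]
orientation: [0.951, -0.066, 0.301, 0.021]
ft_force: [12.6, -0.0, -1.6]
finger_gap: 0.0162
```

```bash
python3 - <<'E'
from plan import *
for i in range(5): where(); cam("top")
s=sensors.sense();f=(s["ee_pos"],R.from_quat(s["orientation"]).as_matrix())
# roll keeping the press: rel rows from nominal pose
n=12.1
p=pose(cx(35,n),cz(35,44.2),35)
for th in (31,26,21,16,11,6,3,0): print(th,*rel(*pose(cx(th,n),cz(th,44.2),th),p),*rel(*pose(cx(th,n),cz(th,44.2),th),f))
im=cam("wrist");save(im,"w5.png")
E
```

```text
t 14.45 C [-9.460e+00  1.000e-02  7.098e+01] tilt 35.17 press 11.85 F x,y,z [12.49  1.72 -1.61] yaw -7.98
t 14.5 C [-9.47  0.   70.95] tilt 35.17 press 11.86 F x,y,z [11.9   1.54 -0.55] yaw -7.98
t 14.55 C [-9.44  0.   70.98] tilt 35.17 press 11.84 F x,y,z [11.89  0.34 -0.21] yaw -7.98
t 14.6 C [-9.440e+00 -1.000e-02  7.096e+01] tilt 35.17 press 11.84 F x,y,z [12.05  1.78 -0.9 ] yaw -7.99
t 14.65 C [-9.42e+00 -2.00e-02  7.10e+01] tilt 35.17 press 11.82 F x,y,z [11.92  0.86 -1.01] yaw -7.99
31 [-0.1  0.   1.7] [ 0. -4. -0.] [-0.6 -0.   2. ] [ 0.  -4.2 -0. ]
26 [-0.5  0.   3.8] [ 0. -9.  0.] [-1.  -0.   4.1] [ 0.  -9.2 -0. ]
21 [-1.3  0.   5.9] [  0. -14.  -0.] [-1.8 -0.   6.3] [  0.  -14.2  -0. ]
16 [-2.3  0.   8.1] [  0. -19.  -0.] [-2.8 -0.   8.4] [  0.  -19.2  -0. ]
11 [-3.6  0.  10.2] [  0. -24.  -0.] [-4.1 -0.  10.5] [  0.  -24.2  -0. ]
6 [-5.2  0.  12.3] [  0. -29.  -0.] [-5.8 -0.  12.6] [  0.  -29.2  -0. ]
3 [-6.3 -0.  13.6] [  0. -32.   0.] [-6.9 -0.  13.9] [  0.  -32.2  -0. ]
0 [-7.5  0.  14.8] [  0. -35.  -0.] [-8.1 -0.  15.1] [  0.  -35.2  -0. ]
```

View pics/w5.png

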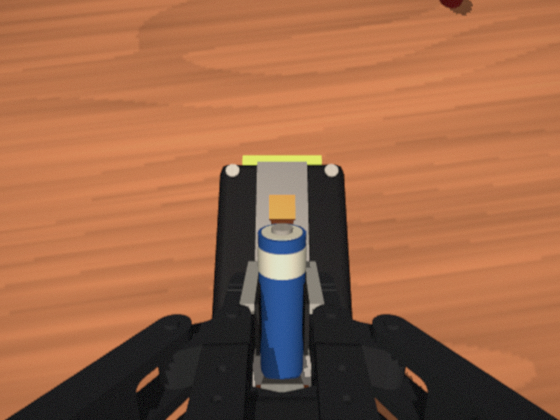

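The picture shows the cell centred over the track (nub at (282,230)), with the stop beyond at (282,207). The force is about 12 N, so the press is about 10.3 mm. I'll press 1 mm more while starting the roll.

```bash
python3 - <<'E'
from plan import *
s=sensors.sense();f=(s["ee_pos"],R.from_quat(s["orientation"]).as_matrix())
for th,n in ((35.2,12.3),(35.2,12.7),(35,13),(31,13),(27,13),(23,13),(19,13),(19,13)): print(th,*rel(*pose(cx(th,n),cz(th,44.2 if th<35 else 44.6),th),f))
E
```

```text
35.2 [-0.5 -0.  -0.2] [ 0.  0. -0.]
35.2 [-0.8 -0.  -0.4] [ 0.  0. -0.]
35 [-1.  -0.  -0.5] [ 0.  -0.2 -0. ]
31 [-1.4 -0.   1.5] [ 0.  -4.2 -0. ]
27 [-1.7 -0.   3.2] [ 0.  -8.2 -0. ]
23 [-2.2 -0.   4.9] [  0.  -12.2  -0. ]
19 [-2.9 -0.   6.6] [  0.  -16.2  -0. ]
19 [-2.9 -0.   6.6] [  0.  -16.2  -0. ]
```

Call:
{"api": "drive_tool", "payload": {
  "steps": [-0.5, 0, -0.2, 0, 0, 0, -0.8, 0, -0.4, 0, 0, 0, -1, 0, -0.5, 0, -0.2, 0, -1.4, 0, 1.5, 0, -4.2, 0, -1.7, 0, 3.2, 0, -8.2, 0, -2.2, 0, 4.9, 0, -12.2, 0, -2.9, 0, 6.6, 0, -16.2, 0, -2.9, 0, 6.6, 0, -16.2, 0]
}}

```text
time_s: 15.75
ee_pos: [0.4882, 0.0681, 0.0656]
orientation: [0.984, -0.069, 0.164, 0.011]
ft_force: [13.3, -0.9, -5.2]
finger_gap: 0.0161
```

```bash
python3 - <<'E'
from plan import *
for i in range(4): where(); cam("top")
im=cam("scene");save(im,"s2.png",(260,150,340,230),7)
s=sensors.sense();f=(s["ee_pos"],R.from_quat(s["orientation"]).as_matrix())
for th in (17,14,11,8,5,2,0,0): print(th,*rel(*pose(cx(th,13),cz(th,44.2),th),f))
E
```

```text
t 15.75 C [-8.39 -0.22 62.72] tilt 18.9 press 12.63 F x,y,z [13.31  0.98 -5.24] yaw -8.02
t 15.8 C [-8.51 -0.19 62.72] tilt 18.94 press 12.75 F x,y,z [13.01  0.68 -4.18] yaw -8.01
t 15.85 C [-8.59 -0.19 62.76] tilt 18.96 press 12.84 F x,y,z [13.44  1.33 -5.03] yaw -8.0
t 15.9 C [-8.67 -0.19 62.75] tilt 18.96 press 12.92 F x,y,z [14.29  0.61 -4.56] yaw -8.0
17 [-0.  -0.2  0.3] [ 0.  -2.  -0.1]
14 [-0.3 -0.2  1.7] [ 0.  -5.  -0.1]
11 [-0.8 -0.2  3.2] [ 0.  -8.  -0.1]
8 [-1.3 -0.2  4.6] [  0.  -11.   -0.1]
5 [-2.  -0.2  6.1] [  0.  -14.   -0.1]
2 [-2.7 -0.2  7.6] [  0.  -17.   -0.1]
0 [-3.3 -0.2  8.6] [  0.  -19.   -0.1]
0 [-3.3 -0.2  8.6] [  0.  -19.   -0.1]
```

View pics/s2.png

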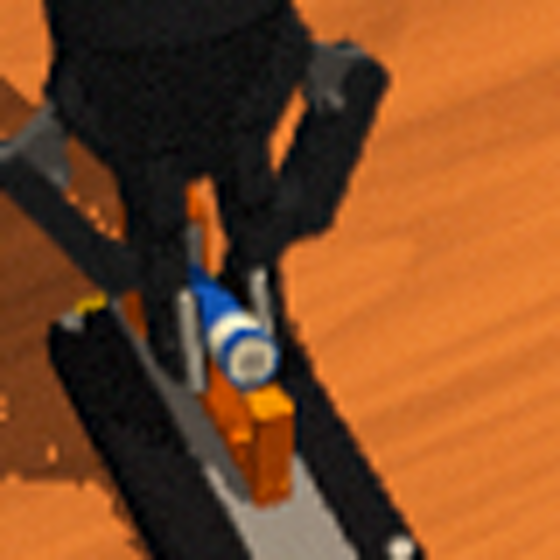

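The crop shows the nub end (250,355) behind and above the lip (270,400), clear of it. Continue rolling.

Call:
{"api": "drive_tool", "payload": {
  "steps": [0, 0, 1.1, 0, -2, 0, -0.4, 0, 2.6, 0, -5, 0, -0.9, 0, 4.1, 0, -8, 0, -1.4, 0, 5.6, 0, -11, 0, -2.2, 0, 7.1, 0, -14, 0, -2.9, 0, 8.7, 0, -17, 0, -3.5, 0, 9.8, 0, -19, 0, -3.5, 0, 9.8, 0, -19, 0]
}}

```text
time_s: 17.0
ee_pos: [0.4882, 0.0681, 0.0547]
orientation: [0.998, -0.07, -0.0, -0.0]
ft_force: [13.7, -0.6, -5.5]
finger_gap: 0.0166
```

```bash
python3 - <<'E'
from plan import *
for i in range(4): where(); cam("top")
im=cam("scene");save(im,"s3.png",(260,150,340,230),7)
E
```

```text
t 17.0 C [-9.32 -0.18 51.73] tilt -0.01 press 12.32 F x,y,z [13.62  1.27 -5.5 ] yaw -8.02
t 17.05 C [-9.36 -0.15 51.78] tilt 0.01 press 12.36 F x,y,z [13.76  1.52 -5.96] yaw -8.02
t 17.1 C [-9.42 -0.14 51.8 ] tilt 0.02 press 12.43 F x,y,z [14.1   1.24 -5.09] yaw -8.02
t 17.15 C [-9.45 -0.13 51.85] tilt 0.03 press 12.46 F x,y,z [13.8   1.64 -6.34] yaw -8.01
```

View pics/s3.png

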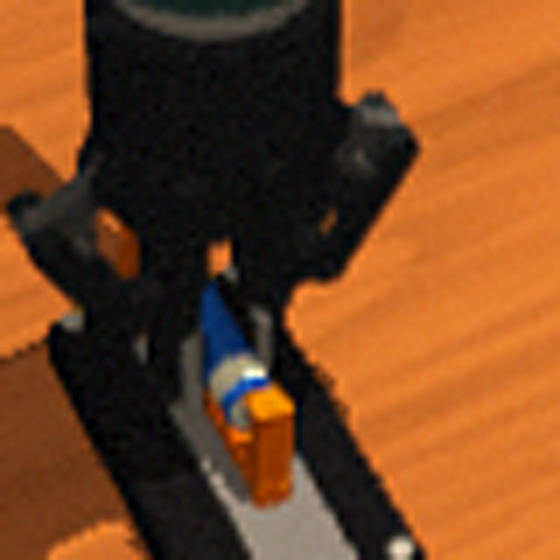

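The crop shows the nub end now low behind the lip (250,395). Check whether the cell lies level in the jaws.

```bash
cat > tiltchk.py <<'E'
from plan import *
im=cam("wrist");P=pts(im);a=im["pixels"].astype(int)
x=(P[...,:2]-H)@X*1e3;y=(P[...,:2]-H)@[-X[1],X[0]]*1e3;z=P[...,2]*1e3
m=(z>45)&(z<75)&(abs(y)<12)
for x0 in range(-48,44,4):
    k=m&(x>=x0)&(x<x0+4)
    if k.sum()>4: print(x0+2,int(k.sum()),"top",round(float(np.percentile(z[k],95)),1),"ymid",round(float(np.median(y[k])),1),a[k].mean(0).astype(int))
E
python3 tiltchk.py
```

```text
-46 229 top 57.2 ymid 8.7 [119  64  35]
-42 541 top 65.0 ymid -0.8 [74 75 80]
-38 334 top 61.4 ymid -1.2 [ 36  66 113]
-34 334 top 61.3 ymid -0.8 [ 35  65 113]
-30 330 top 61.6 ymid -1.0 [ 35  66 115]
-26 349 top 61.6 ymid -0.8 [ 35  66 115]
-22 359 top 66.5 ymid -1.2 [ 36  66 112]
-18 469 top 70.4 ymid -1.2 [37 61 97]
-14 506 top 71.7 ymid -0.8 [35 57 91]
-10 527 top 70.8 ymid -1.2 [35 58 93]
-6 532 top 70.8 ymid -0.8 [35 58 93]
-2 612 top 71.5 ymid -0.9 [46 65 95]
2 1135 top 70.3 ymid 3.2 [57 68 84]
6 439 top 62.2 ymid -0.9 [112 122 135]
10 460 top 62.2 ymid -1.2 [188 180 157]
14 492 top 62.3 ymid -0.9 [204 198 179]
18 498 top 62.2 ymid -1.2 [ 75 118 186]
22 611 top 61.7 ymid -0.9 [117 126 139]
26 99 top 67.5 ymid -1.2 [245 199 107]
30 407 top 67.6 ymid -1.2 [247 206 105]
34 424 top 67.6 ymid -0.9 [247 209 108]
38 785 top 67.3 ymid -0.9 [180 124  66]
```

Call:
{"api": "drive_tool", "payload": {
  "steps": [1, 0, 0, 0, 0, 0, 2, 0, 0, 0, 0, 0, 3.1, 0, 0, 0, 0, 0, 4.2, 0, 0, 0, 0, 0, 5.3, 0, 0, 0, 0, 0, 6.4, 0, 0, 0, 0, 0, 7.5, 0, 0, 0, 0, 0, 8, 0, 0, 0, 0, 0]
}}

```text
time_s: 18.3
ee_pos: [0.4944, 0.0673, 0.0546]
orientation: [0.998, -0.07, -0.002, -0.0]
ft_force: [4.4, 1.1, -0.4]
finger_gap: 0.0165
```

```bash
python3 - <<'E'
from plan import *
for i in range(4): where(); cam("top")
E
python3 tiltchk.py | awk '$1>4||$1<-24'
```

```text
t 18.3 C [-3.09 -0.12 51.57] tilt -0.24 press 6.05 F x,y,z [ 4.22  1.72 -0.44] yaw -7.99
t 18.35 C [-3.04 -0.14 51.58] tilt -0.23 press 6.01 F x,y,z [ 4.71  1.15 -0.48] yaw -7.99
t 18.4 C [-3.04 -0.14 51.55] tilt -0.22 press 6.01 F x,y,z [ 5.1  1.4 -0.8] yaw -7.99
t 18.45 C [-3.05 -0.11 51.57] tilt -0.22 press 6.01 F x,y,z [ 5.03  1.29 -0.31] yaw -7.99
-46 119 top 50.9 ymid 8.7 [117  63  35]
-38 26 top 63.7 ymid -1.8 [81 76 72]
-34 625 top 64.7 ymid -0.8 [63 71 87]
-30 324 top 61.5 ymid -0.8 [ 35  64 111]
-26 343 top 61.5 ymid -1.2 [ 34  64 111]
6 1118 top 70.2 ymid 2.5 [58 68 83]
10 569 top 72.6 ymid -0.1 [ 42  65 101]
14 448 top 61.7 ymid -1.2 [165 160 146]
18 461 top 61.8 ymid -1.2 [187 178 156]
22 494 top 61.8 ymid -1.2 [168 174 178]
26 336 top 67.2 ymid -0.9 [122 118 120]
30 392 top 67.6 ymid -1.2 [244 196 101]
34 406 top 67.8 ymid -0.9 [246 200 102]
38 874 top 67.3 ymid -1.2 [172 114  60]
```

Call:
{"api": "drive_tool", "payload": {
  "steps": [0.3, 0, 0, 0, 0, 0, 0.6, 0, 0, 0, 0, 0, 0.9, 0, 0, 0, 0, 0, 1.2, 0, 0, 0, 0, 0, 1.5, 0, 0, 0, 0, 0, 1.8, 0, 0, 0, 0, 0, 2, 0, 0, 0, 0, 0, 2, 0, 0, 0, 0, 0]
}}

```text
time_s: 19.55
ee_pos: [0.4964, 0.067, 0.0546]
orientation: [0.998, -0.07, -0.002, -0.0]
ft_force: [5.2, -0.3, -2.8]
finger_gap: 0.016
```

```bash
python3 - <<'E'
from plan import *
for i in range(4): where(); cam("top")
E
```

```text
t 19.55 C [-1.15 -0.12 51.61] tilt -0.23 press 4.11 F x,y,z [ 5.17  0.44 -2.76] yaw -7.99
t 19.6 C [-1.13 -0.15 51.61] tilt -0.23 press 4.09 F x,y,z [ 4.92  1.02 -1.63] yaw -7.99
t 19.65 C [-1.1  -0.12 51.63] tilt -0.23 press 4.07 F x,y,z [ 6.13  0.84 -2.1 ] yaw -7.99
t 19.7 C [-1.13 -0.13 51.61] tilt -0.23 press 4.1 F x,y,z [ 5.25  0.14 -2.67] yaw -7.99
```

Call:
{"api": "drive_tool", "payload": {
  "steps": [0.2, 0, 0, 0, 0, 0, 0.4, 0, 0, 0, 0, 0, 0.6, 0, 0, 0, 0, 0, 0.6, 0, 0, 0, 0, 0, 0.6, 0, 0, 0, 0, 0, 0.6, 0, 0, 0, 0, 0, 0.6, 0, 0, 0, 0, 0, 0.6, 0, 0, 0, 0, 0]
}}

```text
time_s: 20.75
ee_pos: [0.497, 0.0669, 0.0547]
orientation: [0.998, -0.07, -0.002, 0.0]
ft_force: [5.1, -0.6, -3.1]
finger_gap: 0.0162
```

```bash
python3 - <<'E'
from plan import *
for i in range(3): where(); cam("top")
E
python3 tiltchk.py | awk '$1>8||$1<-24'
```

```text
t 20.75 C [-0.45 -0.14 51.67] tilt -0.22 press 3.42 F x,y,z [ 5.15  0.15 -3.06] yaw -7.99
t 20.8 C [-0.44 -0.13 51.68] tilt -0.22 press 3.41 F x,y,z [ 5.51  0.68 -3.35] yaw -7.99
t 20.85 C [-0.44 -0.13 51.68] tilt -0.22 press 3.41 F x,y,z [ 6.53  0.05 -3.86] yaw -7.99
-46 60 top 48.8 ymid 8.9 [116  63  34]
-34 431 top 64.8 ymid -1.2 [75 74 75]
-30 339 top 62.5 ymid -1.2 [ 38  65 107]
-26 339 top 61.5 ymid -0.8 [ 35  64 110]
10 1195 top 70.2 ymid 3.3 [57 67 82]
14 422 top 61.8 ymid -0.9 [ 66  88 121]
18 468 top 61.9 ymid -0.9 [180 171 149]
22 454 top 62.0 ymid -1.2 [194 185 163]
26 275 top 67.1 ymid -1.2 [172 158 132]
30 551 top 67.4 ymid -0.9 [190 159 101]
34 394 top 67.6 ymid -1.2 [244 197 100]
38 893 top 67.3 ymid -0.9 [170 111  58]
```

Call:
{"api": "drive_tool", "payload": {
  "steps": [0, 0, 0, 0, 0, 0, 0, 0, 0, 0, 0, 0, 0, 0, 0, 0, 0, 0, 0, 0, 0, 0, 0, 0, 0, 0, 0, 0, 0, 0, 0, 0, 0, 0, 0, 0, 0, 0, 0, 0, 0, 0, 0, 0, 0, 0, 0, 0],
  "claw": 45
}}

```text
time_s: 21.95
ee_pos: [0.4972, 0.067, 0.055]
orientation: [0.998, -0.07, -0.002, -0.0]
ft_force: [0.8, 0.1, 0.1]
finger_gap: 0.0448
```

```bash
python3 tiltchk.py; python3 -c "
from plan import *
where()"
```

```text
-46 64 top 48.7 ymid 9.1 [118  65  36]
-34 366 top 65.1 ymid -0.9 [81 77 74]
-30 403 top 65.0 ymid -1.1 [ 46  68 105]
-26 337 top 61.6 ymid -1.1 [ 36  65 113]
-22 352 top 61.6 ymid -1.1 [ 36  67 114]
-18 342 top 61.8 ymid -0.7 [ 36  67 115]
-14 368 top 61.9 ymid -0.9 [ 36  67 115]
-10 366 top 61.7 ymid -1.1 [ 36  67 116]
-6 387 top 61.8 ymid -0.7 [ 36  68 116]
-2 390 top 61.9 ymid -1.1 [ 37  68 116]
2 409 top 61.9 ymid -1.1 [ 37  68 117]
6 419 top 61.9 ymid -1.1 [ 37  68 117]
10 422 top 61.9 ymid -0.9 [ 37  68 117]
14 429 top 61.9 ymid -1.1 [ 62  86 123]
18 461 top 62.1 ymid -1.1 [185 176 154]
22 464 top 62.2 ymid -1.1 [197 189 166]
26 269 top 67.2 ymid -0.8 [180 167 140]
30 562 top 67.5 ymid -1.3 [189 161 105]
34 393 top 67.7 ymid -0.8 [247 202 103]
38 883 top 67.3 ymid -1.1 [174 114  60]
t 22.0 C [-3.400e-01 -4.000e-02  5.199e+01] tilt -0.2 press 3.31 F x,y,z [-0.14 -0.54 -0.64] yaw -7.99
```

Fully level now (slope about 0.5°, lip at its known height). Lift away.

Call:
{"api": "drive_tool", "payload": {
  "steps": [0, 0, -5, 0, 0, 0, 0, 0, -15, 0, 0, 0, 0, 0, -30, 0, 0, 0, 0, 0, -50, 0, 0, 0, -10, 0, -75, 0, 0, 0, -30, 0, -100, 0, 0, 0, -50, 0, -115, 0, 0, 0, -50, 0, -115, 0, 0, 0]
}}

```text
time_s: 23.0
ee_pos: [0.4484, 0.0741, 0.1726]
orientation: [0.998, -0.069, 0.001, -0.0]
ft_force: [0.4, -0.1, -0.7]
finger_gap: 0.0451
```

```bash
python3 - <<'E'
from plan import *
for i in range(4): cam("top")
where()
im=cam("wrist");P=pts(im)
x=(P[...,:2]-H)@X*1e3;y=(P[...,:2]-H)@[-X[1],X[0]]*1e3;z=P[...,2]*1e3;a=im["pixels"].astype(int)
bl=(a[...,2]>a[...,0]+40)&(z>45)&(z<75)&(abs(y)<14)
print("blue x",np.percentile(x[bl],[0,1,99,100]),"y",np.percentile(y[bl],[1,99]))
for x0 in range(-30,28,8):
    k=(abs(x-x0)<3)&(abs(y+1)<2)&(z>45);print(x0,np.round(np.median(z[k]),1))
k=(abs(y+1)<5)&(z>64)&(z<69)&(x>15)&(x<45);print("lip",np.percentile(x[k],[0,2,98]))
k=(abs(y+1)<6)&(z>68)&(z<80)&(x>-45)&(x<-20);print("plate",np.percentile(x[k],[2,98]))
u,v=proj(im,[*H,.052]).astype(int);save(im,"w6.png",(max(u-110,0),max(v-110,0),u+110,v+110),3)
sc=cam("scene")
E
```

```text
t 23.2 C [-4.976e+01 -1.000e-01  1.666e+02] tilt -0.25 press 52.72 F x,y,z [ 0.41 -0.08  1.01] yaw -8.0
blue x [-32.50386924 -31.75976062  28.14455834  29.97452921] y [-9.46992003  7.50743239]
-30 61.8
-22 61.0
-14 61.3
-6 61.0
2 61.3
10 61.4
18 61.5
26 62.3
lip [27.02270784 27.03200075 37.93784393]
plate [-35.23369339 -32.20924764]
```

View pics/w6.png

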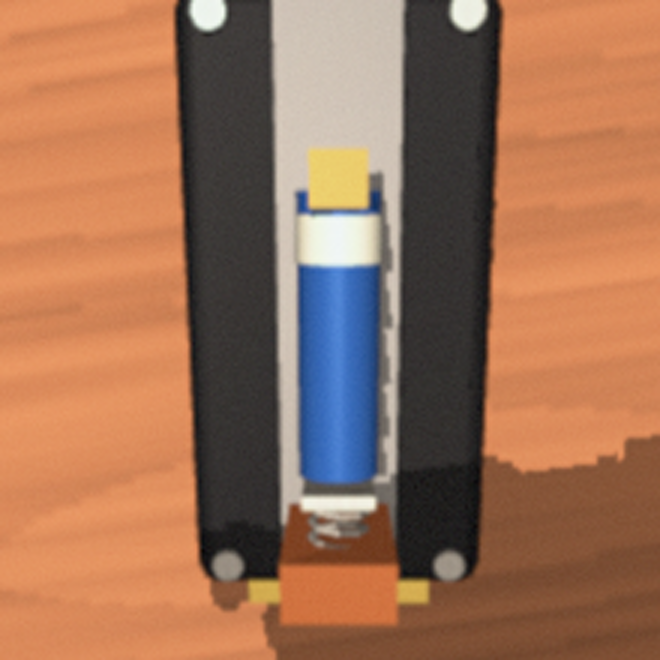

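The picture shows the cell lying in the cradle, with its front end under the lip (338,200) and its flat end on the pressed spring plate (338,495). Hand in.

```bash
python3 -c "
from h import *
print(env.close_job())"
```

```text
the job is handed in; nothing more can be done
None
```

The blue cell is in the orange cradle with its nub end under the lip, the gripper is clear of it, and the job is handed in at about 23 s of the 48 s allowed. I picked the cell out of its rest and tilted it 35° nub up. I pressed its flat end on the spring plate by about 11.5 mm, judged from force, then rolled the nub down past the lip, slid it forward to the stop and let go.

- **Cell position:** the last checks put the cell top at 61.0–61.5 mm along most of its length, against 61.25 mm for a cell that is home. It reads 61.8 mm and 62.3 mm at the two ends, next to the plate and the lip. The blue body starts at –32.5 mm and the plate sits at –32.2 mm, which matches the 3 mm press expected at home. The lip edge is at 27.0 mm, over the cell's front end.
- **Push force:** the force along the cradle read at most about 14.3 N. During the roll there was also about 5–6 N of vertical force, probably friction on the plate, so the total briefly came to about 15 N, right at your limit.
- **Small disagreements:** the press worked out from position came out 0.6–1 mm more than the press worked out from force. The wrist camera also reads about 1 mm off sideways. Neither affected the fit.
- **Bystanders:** nothing in the pictures I took showed any of them moved, but I did not measure their positions again at the end.

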